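Put the hair clipper back on its sloped charging stand

ROBOT

A 7-joint arm with a two-finger parallel gripper is mounted at the origin on the work surface. World frame = base frame: x ahead of the robot, y to its left, z up, the work surface at z = 0. Lengths are in m, angles in rad, forces in N, time in s.
With the tool pointing down it reaches from about 0.4 to 0.85 m from the base axis. Payload 10.4 kg.
Tool frame: the origin (TCP) lies at the very end of the fingers, on their centre line; the grasp point (between the pads) lies 19 mm behind it; x points along the fingers, y is the direction in which the jaws open and shut, and the axes are right-handed (so a half turn about x gives the same grasp; the last joint's range is limited). The gripper opens to 87 mm and grips with 3 to 60 N. Pads are 19 mm wide; open, the fingers measure 117 mm over their backs; the gripper's body (75 mm by 190 mm) begins 51 mm behind the grasp point.
Start: joints at [-1.238, 0.332, -0.065, 1.46, 0.022, 1.35, -0.088], TCP at [0.218, 0.586, 0.223] pointing down, gripper open.
Joint ranges: [-2.6, 2.6], [-0.5, 2.12], [-1.47, 1.34], [0.16, 2.42], [-1.27, 4.41], [0.06, 2.06], [-2.6, 2.6]. Speed limits (rad/s): [2.22, 2.22, 2.79, 2.79, 3.14, 3.14, 3.14].

INTERFACE

Orientations are given as a unit quaternion [x, y, z, w].
In Python, from plant import ctrl gives the robot as it stands.
- The arm moves only by the tool carry_out, never from a script. Its argument "rows" is a list of rows, each an object of numbers: "ax", "ay", "az": the turn, a rotation vector about the tool's x, y, z in rad; "tx", "ty", "tz": the shift along the tool's x, y, z in m; "grip": the finger opening in m, from 0 to 0.087. A call has 1 to 10 rows; each row is the pose to reach, as a shift and turn from the pose commanded when the call began, along the tool's axes at that moment; what a row does not reach only later rows make up. A row lasts 1/10 s, in which the tool goes at most 50 mm and 8.59 degrees, less where a joint would pass 70% of its speed; a pose out of reach is approached as far as the arm can. A call with a gripper value outside its range is refused whole. The fingers move at their own pace and stop on an object; "newtons" is the grip in N (left out, the last holds). Time passes only in rows, so rows that repeat a pose let the fingers close. It gives the time, the measured TCP pose, the force and the opening at its end, in the units of the state.
- ctrl.observe(): the state, without advancing time (a new reading comes with each control period).
- ctrl.get_image(name): name is "scene" or "top" or "wrist"; returns the picture (384x512x3 uint8, red, green, blue); there is no depth.
- ctrl.get_calibration(name): a dict with "K" (3x3 intrinsics, pixels), "rvec" (rotation vector, rad) and "tvec" (3), from world to camera coordinates, as OpenCV has them. Camera axes: x right, y down, z forward; pixel columns grow to the right and rows downward; lengths in m; the calibration is good to about 2 mm. A picture is of the moment at which its call begins: read the wrist's pose just before it. get_calibration takes no time and is no camera call; for the wrist camera it gives the pose at the moment of the call.
- ctrl.hand_in(): hands the job in, once; it reports no verdict.
The state is a dict: "t": time; "joint_positions": joint angles; "qd": joint speeds; "joint_efforts": joint torques, N m; "tool_pos": TCP position; "tool_rot": TCP orientation; "wrist_force": force on the tool from outside, world axes, zero at the start; "wrist_torque": the same for the moment, N m; "grip_width": opening from 0.0 (shut) to 1.0 (fully open).
Only numpy, scipy, OpenCV 4.12 (cv2) and the standard library are available. Lean on these libraries where they do the work, as an engineer would, in place of code of your own. Each camera call takes 0.05 s, during which the arm holds its last target. There are 200 camera calls.

TASK

Put the black and brass hair clipper back on the empty charging stand: lying on its back along the middle of the narrow sloped rest, blade end up the slope, its foot end slid down against the lip between the two ears. Set it down without dropping it, let go of it, and leave the trimmer that is charging on the other stand and everything else on the counter as it is.

Things in the scene. Friction and masses are not known exactly. Their poses are not given: they have to be found in the camera images.
- clipper: Black and brass cordless hair clipper, 0.25 to 0.4 kg, 170 mm long, 40 mm thick, rigid, not slippery. It starts lying on its flat back on the counter, red switch upward. Origin: middle of its back (underside). x runs from foot (face at x = -85 mm) to blade (tips at +85 mm), y across it, z out of its upper face.
- clipper_grip (a point): Where to take the clipper: in the middle of its black handle at its point of balance, 5 mm from the origin towards the foot, 25 mm above the back. The handle is 44 mm wide with upright parallel sides from 0 to 34 mm above the back, all the way from x = -85 to +40 mm; a narrower brass cover tops it up to 40 mm; the brass head beyond is 46 mm wide.
- clipper_blade (a point): Middle of the clipper's steel blade tips, 85 mm from its origin along +x, 10.5 mm above its back.
- rest: Sloped rest of the EMPTY stand, fixed: aluminium rail with a rubber strip, 115 mm long, only 36 mm wide, rising at 25 degrees. Origin: middle of the rail's upper face at its low end, where it meets the lip, 40 mm above the counter. x runs up the slope along the rail, y across, z square out of the rail's face. Clipper home: its origin 85 mm up the rail, its sides overhanging the rail by 4 mm each.
- rest_lip (a point): Middle of the top edge of the black lip that closes the rest's low end: 64 mm wide, 8 mm thick, standing 14 mm above the rail's face; its inner face is at the rest's x = 0. At each side an ear, 10 mm above the face, runs from x = 0 to 16 mm; the ears are 56 mm apart inside. The rubber grips: a clipper put down higher up may stay there and not slide to the lip by itself.
- stand: The empty charging stand that carries rest, fixed to the counter; black base 150 x 90 mm, 12 mm thick. Origin: middle of the base on the counter; x points level towards the high end of the rest (the rest's origin is at x = -65 mm, z = 40 mm; its high end is 89 mm above the counter).
- other_stand: A second charging stand of the same make and size, fixed, occupied by the trimmer. It may stand to the left or to the right of the empty one.
- trimmer: Silver trimmer, 150 mm long, 34 mm wide, 0.18 kg, lying loose on the rest of the other stand, blade up the slope. Origin: middle of its back. Leave it.
- comb: Black comb, 180 x 30 x 5 mm, lying loose on the counter. Origin: middle of its underside; long axis x. Leave it.
- scissors: Steel scissors, 175 mm long, 75 mm over the finger rings, 9 mm high, lying loose. Origin: under the pivot; x towards the tips. Leave them.
- razor: Folded razor with dark wooden scales, 175 mm long, 12 mm high, lying loose. Origin: under its middle; long axis x. Leave it.
- brush: Shaving brush standing on its handle, 42 mm across, 111 mm high, loose. Origin: centre of its foot. Leave it standing.
- bottle: Flat amber bottle with black cap, 36 x 66 mm, 134 mm high, standing loose. Origin: centre of its foot. Leave it standing.
Mind the look-alikes: they are no part of the job. Leave any orange look-alike of the stand alone. Leave any blue look-alike of the clipper alone.

How it is judged:
By the outcome, as a careful person would: the job done as asked, in the order asked, and still so for the second after the job is handed in, with the robot touching nothing.
It also fails if it takes over 40 s, if anything falls off the work surface, if the arm or the gripper's body presses on something with over 40 N, if the wrist force passes 120 N, or if a joint passes its speed limit or range.

## Working session

There is one attempt and no reset: what is moved stays moved. The work goes in short steps, Python scripts to look and compute and a tool call to move; the robot and the scene stay as the last step left them, time stands still between calls to the robot, and variables do not carry over. Pictures are saved under pics/ and viewed, about 8 in all and at most 12, crops included, and the job is handed in when it is done.

Besides the shell and the picture viewer there is one more tool, called after "Emit:" by a JSON object that holds its "api" and its "payload", one argument or row to a line. carry_out: Moves the arm, as the interface text tells. Its arguments: {"type":"object","properties":{"rows":{"type":"array","items":{"type":"object","properties":{"ax":{"type":"number"},"ay":{"type":"number"},"az":{"type":"number"},"tx":{"type":"number"},"ty":{"type":"number"},"tz":{"type":"number"},"grip":{"type":"number"}}}},"newtons":{"type":"number"}},"required":["rows"]}

```bash
mkdir -p pics; ls; cat > h.py <<'E'
import numpy as np, cv2, json
from scipy.spatial.transform import Rotation as R
from plant import ctrl
def grab(n,f=None):
    c=ctrl.get_calibration(n); im=ctrl.get_image(n)
    if f: cv2.imwrite('pics/'+f,im[...,::-1]); np.savez('pics/'+f+'.npz',im=im,K=c['K'],rvec=c['rvec'],tvec=c['tvec'])
    return im,c
def load(f): 
    d=np.load('pics/'+f+'.npz'); return d['im'],d
def ray(c,uv):
    M=R.from_rotvec(np.ravel(c['rvec'])).as_matrix(); t=np.ravel(c['tvec'])
    d=M.T@np.linalg.inv(c['K'])@np.array([uv[0],uv[1],1.]); return -M.T@t,d/np.linalg.norm(d)
def onz(c,uv,z):
    o,d=ray(c,uv); return o+d*(z-o[2])/d[2]
def tri(c1,a,c2,b):
    o1,d1=ray(c1,a);o2,d2=ray(c2,b)
    s=np.linalg.lstsq(np.c_[d1,-d2],o2-o1,rcond=None)[0]
    p,q=o1+d1*s[0],o2+d2*s[1]; return (p+q)/2,np.linalg.norm(p-q)
def proj(c,P):
    return cv2.projectPoints(np.float64(P).reshape(-1,1,3),np.ravel(c['rvec']),np.ravel(c['tvec']),np.float64(c['K']),None)[0][:,0]
E
python3 - <<'E'
from h import *
a,_=grab('scene','s0.png');b,_=grab('top','t0.png')
for n,i in(('s',a),('t',b)): cv2.imwrite(f'pics/{n}0b.png',cv2.resize(i[...,::-1],(800,600),interpolation=cv2.INTER_CUBIC))
print(ctrl.observe())
E
```

```text
pics
{'t': 0.1, 'joint_positions': array([-1.23761014,  0.3327784 , -0.06470151,  1.46084245,  0.02166533,
        1.34988795, -0.08850273]), 'qd': array([-5.88498708e-04, -2.74735710e-03, -8.41866307e-04, -3.50142242e-03,
       -8.40180139e-05,  2.65438797e-04, -7.76629477e-04]), 'joint_efforts': array([ 1.42327324e-03, -6.24546075e+01,  2.45202013e-02, -3.90717852e+01,
       -6.15515769e-02,  3.65375646e-02,  3.82347287e-05]), 'tool_pos': array([0.2176112 , 0.58553703, 0.22185953]), 'tool_rot': array([ 0.12468608,  0.69598453, -0.12554565,  0.69591465]), 'wrist_force': array([ 0.08012629,  0.41850706, -1.0479644 ]), 'wrist_torque': array([-0.04054572,  0.02227266,  0.00166829]), 'grip_width': 1.0017754473470477}
```

View pics/s0b.png

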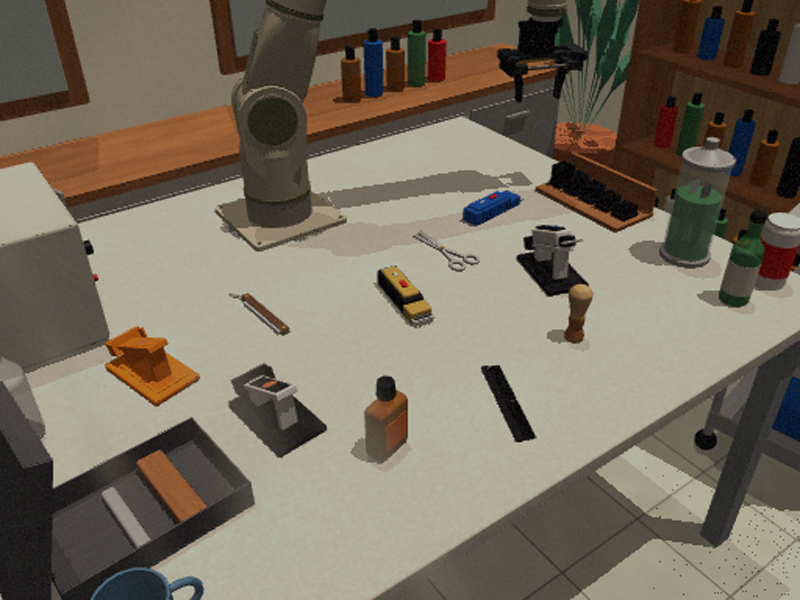

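View pics/t0b.png

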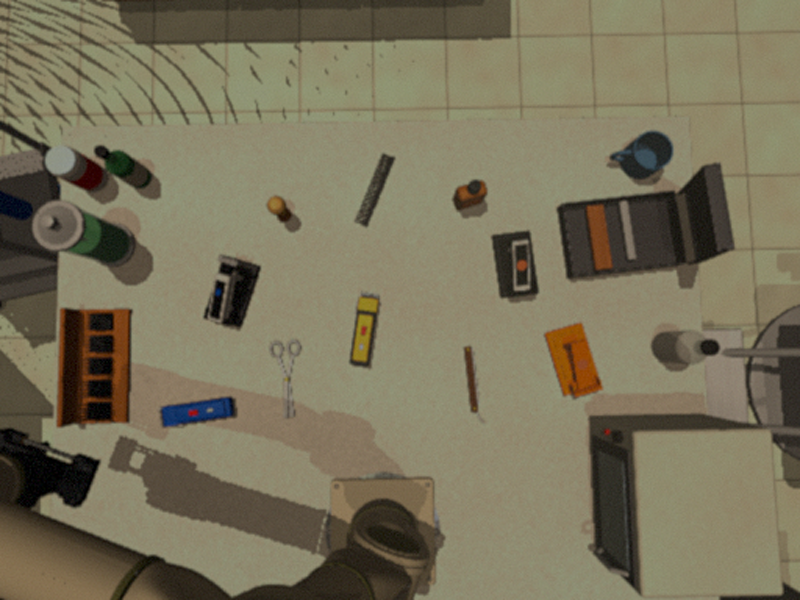

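The clipper candidates are the black/yellow one at top (365,330) and the blue one at (198,411); the black/brass one matches. There are three stands: black at (515,265), which looks empty; black at (232,292) with a silver trimmer; and orange at (573,360), which is a look-alike. I'll confirm in one enlarged crop.

```bash
python3 - <<'E'
from h import *
s,_=load('s0.png');t,_=load('t0.png')
def crop(i,u,v,w,h): return cv2.resize(i[v:v+h,u:u+w,::-1],(400,300),interpolation=cv2.INTER_CUBIC)
# (native px)
A=crop(s,140,222,80,60);B=crop(t,300,140,64,48);C=crop(t,205,180,64,48);D=crop(s,325,135,60,45)
cv2.imwrite('pics/c1.png',np.vstack([np.hstack([A,B]),np.hstack([C,D])]))
E
```

```text
(no output)
```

View pics/c1.png

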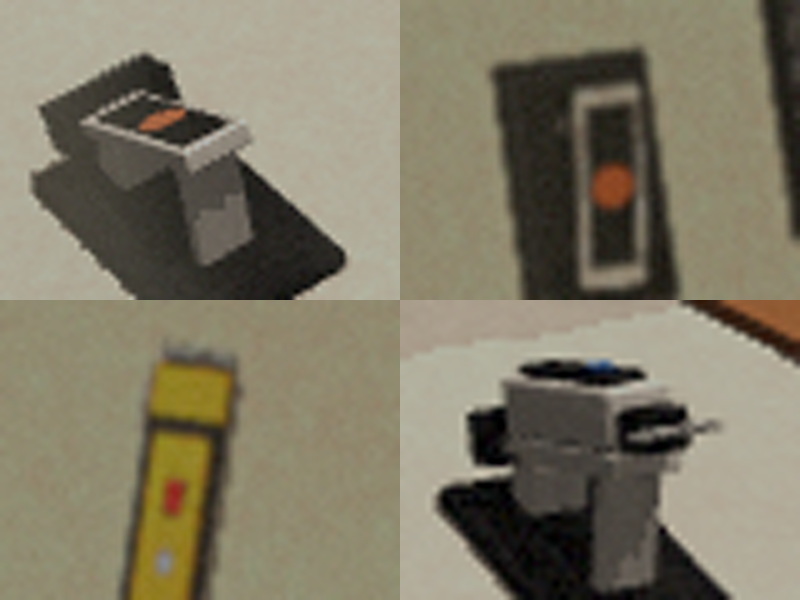

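The crop confirms it. The stand at top px (515,265) is bare: pale rail, black strip, orange dot, lip nearer the robot, high end away from it. The other black stand holds the silver trimmer. The clipper at (365,330) is black and brass with its blade away from the robot. Next I'll measure roughly from the top view.

```bash
cat >> h.py <<'E'
def blob(m,near):
    cs=cv2.findContours(m.astype(np.uint8),cv2.RETR_EXTERNAL,cv2.CHAIN_APPROX_NONE)[0]
    cs=[c for c in cs if cv2.contourArea(c)>15]
    return min(cs,key=lambda c:np.linalg.norm(c[:,0].mean(0)-near))
def rect(c,cnt,z):
    P=np.array([onz(c,p,z)[:2] for p in cnt[:,0]]); r=cv2.minAreaRect((P*1000).astype(np.float32))
    return P,cv2.boxPoints(r),r
E
python3 - <<'E'
from h import *
t,c=load('t0.png'); hsv=cv2.cvtColor(t,cv2.COLOR_RGB2HSV)
yel=cv2.inRange(hsv,(18,150,90),(35,255,255))
yel=cv2.morphologyEx(yel,cv2.MORPH_CLOSE,np.ones((7,7)))
k=blob(yel,(234,210)); print('brass z40',rect(c,k,.04)[1:])
dark=cv2.inRange(hsv,(0,0,0),(179,255,70))
m=dark|yel; k=blob(cv2.morphologyEx(m,cv2.MORPH_CLOSE,np.ones((3,3))),(234,210)); print('all z30',rect(c,k,.03)[1:])
k=blob(cv2.morphologyEx(dark,cv2.MORPH_CLOSE,np.ones((5,5))),(329,170)); print('base z12',rect(c,k,.012)[1:])
org=cv2.inRange(hsv,(5,150,90),(15,255,255)); k=blob(org,(333,169)); print('dot', rect(c,k,.068)[2])
for n,p in (('bottle',(301,126)),('razor',(302,243))): print(n,onz(c,p,.0 if n=='razor' else .1))
o=ctrl.observe();print(R.from_quat(o['tool_rot']).as_matrix().round(3))
E
```

```text
brass z40 (array([[ 3.7723300e+02,  1.8598724e+01],
       [ 5.1947467e+02, -1.1665344e-02],
       [ 5.2507788e+02,  4.2814484e+01],
       [ 3.8283624e+02,  6.1424873e+01]], dtype=float32), ((451.15545654296875, 30.70660400390625), (43.19114685058594, 143.45396423339844), 82.54596710205078))
all z30 (array([[366.97974  ,  21.661318 ],
       [519.7028   ,  -0.7145443],
       [526.2158   ,  43.739014 ],
       [373.49274  ,  66.114876 ]], dtype=float32), ((446.5977783203125, 32.700164794921875), (44.92814254760742, 154.3535614013672), 81.66474914550781))
base z12 (array([[ 516.3765 , -282.73087],
       [ 525.60077, -368.7216 ],
       [ 673.64325, -352.84103],
       [ 664.419  , -266.8503 ]], dtype=float32), ((595.0098876953125, -317.78594970703125), (148.8917999267578, 86.48404693603516), 6.122727394104004))
dot ((587.617919921875, -319.6393737792969), (17.32416343688965, 21.081941604614258), 87.92752838134766)
bottle [ 0.7329676  -0.20671949  0.1       ]
razor [ 0.33104111 -0.21278978  0.        ]
[[-0.     0.348  0.937]
 [-0.001  0.937 -0.348]
 [-1.    -0.001  0.   ]]
```

Emit:
{"api": "carry_out", "payload": {
  "rows": [
    {"tx": 0, "ty": -0.04, "tz": 0.036, "ax": -0.02, "grip": 0.087},
    {"tx": 0, "ty": -0.07, "tz": 0.064, "ax": -0.05},
    {"ty": -0.1, "tz": 0.091, "ax": -0.08},
    {"ty": -0.13, "tz": 0.118, "ax": -0.1},
    {"ty": -0.16, "tz": 0.145, "ax": -0.12},
    {"ty": -0.19, "tz": 0.172, "ax": -0.14},
    {"ty": -0.22, "tz": 0.2, "ax": -0.16},
    {"ty": -0.25, "tz": 0.228, "ax": -0.18},
    {"ty": -0.28, "tz": 0.255, "ax": -0.2},
    {"ty": -0.31, "tz": 0.282, "ax": -0.22}
  ]
}}

```text
invalid input
```

Emit:
{"api": "carry_out", "payload": {
  "rows": [
    {"ax": -0.02, "ay": 0, "az": 0, "tx": 0, "ty": -0.03, "tz": 0.027, "grip": 0.087},
    {"ax": -0.05, "ay": 0, "az": 0, "tx": 0, "ty": -0.06, "tz": 0.055, "grip": 0.087},
    {"ax": -0.08, "ay": 0, "az": 0, "tx": 0, "ty": -0.09, "tz": 0.082, "grip": 0.087},
    {"ax": -0.1, "ay": 0, "az": 0, "tx": 0, "ty": -0.12, "tz": 0.109, "grip": 0.087},
    {"ax": -0.12, "ay": 0, "az": 0, "tx": 0, "ty": -0.15, "tz": 0.137, "grip": 0.087},
    {"ax": -0.14, "ay": 0, "az": 0, "tx": 0, "ty": -0.18, "tz": 0.164, "grip": 0.087},
    {"ax": -0.16, "ay": 0, "az": 0, "tx": 0, "ty": -0.21, "tz": 0.191, "grip": 0.087},
    {"ax": -0.18, "ay": 0, "az": 0, "tx": 0, "ty": -0.24, "tz": 0.218, "grip": 0.087},
    {"ax": -0.2, "ay": 0, "az": 0, "tx": 0, "ty": -0.27, "tz": 0.246, "grip": 0.087},
    {"ax": -0.22, "ay": 0, "az": 0, "tx": 0, "ty": -0.3, "tz": 0.273, "grip": 0.087}
  ]
}}

```text
t: 1.1
tool_pos: [0.3693, 0.2078, 0.2224]
tool_rot: [0.048, 0.706, -0.048, 0.705]
wrist_force: [0.4, 1.1, 0.0]
grip_width: 1.001
```

Emit:
{"api": "carry_out", "payload": {
  "rows": [
    {"ax": 0, "ay": 0, "az": 0, "tx": 0.005, "ty": -0.04, "tz": 0.023, "grip": 0.087},
    {"ax": 0, "ay": 0, "az": 0, "tx": 0.01, "ty": -0.08, "tz": 0.045, "grip": 0.087},
    {"ax": 0, "ay": 0, "az": 0, "tx": 0.015, "ty": -0.12, "tz": 0.068, "grip": 0.087},
    {"ax": 0, "ay": 0, "az": 0, "tx": 0.02, "ty": -0.15, "tz": 0.085, "grip": 0.087},
    {"ax": 0, "ay": 0, "az": 0, "tx": 0.02, "ty": -0.166, "tz": 0.094, "grip": 0.087},
    {"ax": 0, "ay": 0, "az": 0, "tx": 0.02, "ty": -0.166, "tz": 0.094, "grip": 0.087},
    {"ax": 0, "ay": 0, "az": 0, "tx": 0.02, "ty": -0.166, "tz": 0.094, "grip": 0.087}
  ]
}}

```text
t: 1.8
tool_pos: [0.4395, 0.0328, 0.2024]
tool_rot: [0.048, 0.706, -0.048, 0.705]
wrist_force: [0.5, 0.5, -0.2]
grip_width: 1.006
```

```bash
python3 - <<'E'
from h import *
a,c=grab('wrist','w1.png')
cv2.imwrite('pics/w1b.png',cv2.resize(a[...,::-1],(800,600)))
o=ctrl.observe();print(o['t'],o['tool_pos'],R.from_quat(o['tool_rot']).as_matrix().round(4)); 
print(proj(c,[[.446,.031,0],[.528,.02,.0105],[.36,.04,0]]),ray(c,(256,192)))
E
```

```text
1.85 [0.43941495 0.03332124 0.20239481] [[-4.000e-04  1.344e-01  9.909e-01]
 [ 2.000e-04  9.909e-01 -1.344e-01]
 [-1.000e+00  2.000e-04 -4.000e-04]]
[[257.07517772 175.0920452 ]
 [257.33546428 248.83178352]
 [254.33742883  93.24133592]] (array([0.37246671, 0.04162587, 0.36385608]), array([ 0.24588232, -0.03841655, -0.9685381 ]))
```

View pics/w1b.png

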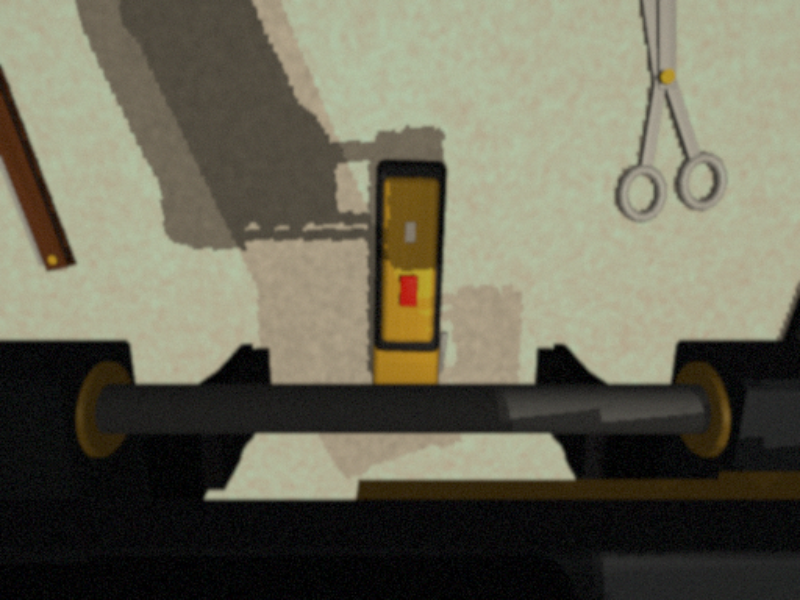

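The wrist view shows the clipper square under the gripper. The black handle's corners are about (379,162), (446,163), (374,348) and (439,350) in the 800x600 picture, with the jaws clear on both sides.

```bash
python3 - <<'E'
from h import *
a,c=load('w1.png'); f=1.5625
P=[onz(c,np.array(p)/f,.034)[:2]*1000 for p in [(379,162),(446,163),(374,348),(439,350)]]
print(np.round(P,1)); m=(P[2]+P[3]-P[0]-P[1]); m/=np.linalg.norm(m)
foot=(P[0]+P[1])/2; print('w',np.linalg.norm(P[0]-P[1]),np.linalg.norm(P[2]-P[3]),'L',np.linalg.norm(P[2]-P[0]),'ang',np.degrees(np.arctan2(m[1],m[0])))
print('origin',foot+85*m,'grip',foot+80*m)
# dark/brass width along native rows, edges
hsv=cv2.cvtColor(a,cv2.COLOR_RGB2HSV); 
yel=cv2.morphologyEx(cv2.inRange(hsv,(15,140,60),(35,255,255)),cv2.MORPH_CLOSE,np.ones((9,9)))
for v in (120,140,160,200,210):
    u=np.where(yel[v,230:300])[0]+230; z=.04
    print(v,(onz(c,(u[0],v),z)[:2]+onz(c,(u[-1]+1,v),z)[:2])*500)
E
```

```text
[[369.   27.8]
 [375.2  67.9]
 [486.3   7. ]
 [493.6  49.4]]
w 40.57418752452706 43.00835321886069 L 119.09472071788181 ang -9.464236348235865
origin [455.9410778   33.88000113] grip [451.00913564  34.70216083]
120 [386.40387969  44.89240081]
140 [404.84281764  41.9494893 ]
160 [423.82462269  38.91993453]
200 [463.58355364  33.07871257]
210 [473.85173663  31.1895925 ]
```

Emit:
{"api": "carry_out", "payload": {
  "rows": [
    {"ax": 0.02, "ay": 0, "az": 0, "tx": 0.03, "ty": 0.003, "tz": 0.01, "grip": 0.087},
    {"ax": 0.02, "ay": 0, "az": 0, "tx": 0.07, "ty": 0.003, "tz": 0.01, "grip": 0.087},
    {"ax": 0.02, "ay": 0, "az": 0, "tx": 0.11, "ty": 0.003, "tz": 0.01, "grip": 0.087},
    {"ax": 0.02, "ay": 0, "az": 0, "tx": 0.14, "ty": 0.003, "tz": 0.01, "grip": 0.087},
    {"ax": 0.02, "ay": 0, "az": 0, "tx": 0.165, "ty": 0.003, "tz": 0.01, "grip": 0.087},
    {"ax": 0.02, "ay": 0, "az": 0, "tx": 0.18, "ty": 0.003, "tz": 0.01, "grip": 0.087},
    {"ax": 0.02, "ay": 0, "az": 0, "tx": 0.19, "ty": 0.003, "tz": 0.01, "grip": 0.087},
    {"ax": 0.02, "ay": 0, "az": 0, "tx": 0.195, "ty": 0.003, "tz": 0.01, "grip": 0.087},
    {"ax": 0.02, "ay": 0, "az": 0, "tx": 0.195, "ty": 0.003, "tz": 0.01, "grip": 0.087}
  ]
}}

```text
t: 2.75
tool_pos: [0.45, 0.0345, 0.0074]
tool_rot: [0.055, 0.705, -0.055, 0.705]
wrist_force: [-0.0, 0.8, 0.5]
grip_width: 0.997
```

```bash
python3 - <<'E'
from h import *
t,c=load('t0.png'); print('blade tip',onz(c,(237,187.2),.0105))
o=ctrl.observe();print(o['tool_pos'],R.from_quat(o['tool_rot']).as_matrix().round(3),o['joint_positions'])
E
```

```text
blade tip [0.5353593  0.01726128 0.0105    ]
[0.44995931 0.03448344 0.00744315] [[-0.     0.154  0.988]
 [ 0.     0.988 -0.154]
 [-1.     0.    -0.   ]] [-0.62302933  0.22234743  0.48377358  2.14190393 -0.14263461  0.80758478
  1.36526106]
```

Emit:
{"api": "carry_out", "payload": {
  "newtons": 35,
  "rows": [
    {"ax": 0, "ay": 0, "az": 0, "tx": 0, "ty": 0, "tz": 0, "grip": 0.04},
    {"ax": 0, "ay": 0, "az": 0, "tx": 0, "ty": 0, "tz": 0, "grip": 0.03},
    {"ax": 0, "ay": 0, "az": 0, "tx": 0, "ty": 0, "tz": 0, "grip": 0.03},
    {"ax": 0, "ay": 0, "az": 0, "tx": 0, "ty": 0, "tz": 0, "grip": 0.03},
    {"ax": 0, "ay": 0, "az": 0, "tx": 0, "ty": 0, "tz": 0, "grip": 0.03},
    {"ax": 0, "ay": 0, "az": 0, "tx": 0, "ty": 0, "tz": 0, "grip": 0.03},
    {"ax": 0, "ay": 0, "az": 0, "tx": 0, "ty": 0, "tz": 0, "grip": 0.03},
    {"ax": 0, "ay": 0, "az": 0, "tx": 0, "ty": 0, "tz": 0, "grip": 0.03}
  ]
}}

```text
t: 3.55
tool_pos: [0.4501, 0.0341, 0.0076]
tool_rot: [0.055, 0.705, -0.055, 0.705]
wrist_force: [-0.3, 1.1, 1.0]
grip_width: 0.497
```

Emit:
{"api": "carry_out", "payload": {
  "rows": [
    {"ax": 0, "ay": 0, "az": 0, "tx": -0.01, "ty": 0, "tz": 0, "grip": 0.03},
    {"ax": 0, "ay": 0, "az": 0, "tx": -0.03, "ty": 0, "tz": 0, "grip": 0.03},
    {"ax": 0, "ay": 0, "az": 0, "tx": -0.06, "ty": 0, "tz": 0, "grip": 0.03},
    {"ax": 0, "ay": 0, "az": 0, "tx": -0.095, "ty": 0, "tz": 0, "grip": 0.03},
    {"ax": 0, "ay": 0, "az": 0, "tx": -0.13, "ty": 0, "tz": 0, "grip": 0.03},
    {"ax": 0, "ay": 0, "az": 0, "tx": -0.165, "ty": 0, "tz": 0, "grip": 0.03},
    {"ax": 0, "ay": 0, "az": 0, "tx": -0.19, "ty": 0, "tz": 0, "grip": 0.03},
    {"ax": 0, "ay": 0, "az": 0, "tx": -0.205, "ty": 0, "tz": 0, "grip": 0.03},
    {"ax": 0, "ay": 0, "az": 0, "tx": -0.21, "ty": 0, "tz": 0, "grip": 0.03}
  ]
}}

```text
t: 4.45
tool_pos: [0.4505, 0.0338, 0.2194]
tool_rot: [0.056, 0.704, -0.055, 0.706]
wrist_force: [0.2, 0.8, -3.4]
grip_width: 0.504
```

Emit:
{"api": "carry_out", "payload": {
  "rows": [
    {"ax": -0.02, "ay": 0, "az": 0, "tx": 0, "ty": -0.025, "tz": 0.012, "grip": 0.03},
    {"ax": -0.05, "ay": 0, "az": 0, "tx": 0, "ty": -0.06, "tz": 0.03, "grip": 0.03},
    {"ax": -0.08, "ay": 0, "az": 0, "tx": 0, "ty": -0.1, "tz": 0.05, "grip": 0.03},
    {"ax": -0.11, "ay": 0, "az": 0, "tx": 0, "ty": -0.14, "tz": 0.07, "grip": 0.03},
    {"ax": -0.15, "ay": 0, "az": 0, "tx": 0, "ty": -0.18, "tz": 0.09, "grip": 0.03},
    {"ax": -0.18, "ay": 0, "az": 0, "tx": 0, "ty": -0.22, "tz": 0.11, "grip": 0.03},
    {"ax": -0.21, "ay": 0, "az": 0, "tx": 0, "ty": -0.26, "tz": 0.13, "grip": 0.03},
    {"ax": -0.24, "ay": 0, "az": 0, "tx": 0, "ty": -0.29, "tz": 0.15, "grip": 0.03},
    {"ax": -0.262, "ay": 0, "az": 0, "tx": 0, "ty": -0.313, "tz": 0.16, "grip": 0.03},
    {"ax": -0.262, "ay": 0, "az": 0, "tx": 0, "ty": -0.313, "tz": 0.16, "grip": 0.03}
  ]
}}

```text
t: 5.45
tool_pos: [0.5581, -0.3041, 0.216]
tool_rot: [-0.037, 0.707, 0.035, 0.705]
wrist_force: [-0.2, -0.0, -3.2]
grip_width: 0.5
```

```bash
python3 - <<'E'
from h import *
a,c=grab('wrist','w2.png');cv2.imwrite('pics/w2b.png',cv2.resize(a[...,::-1],(800,600)))
o=ctrl.observe();print(o['t'],o['tool_pos'],R.from_quat(o['tool_rot']).as_matrix().round(4),o['grip_width'],o['wrist_force'],o['joint_positions'])
print(proj(c,[[.53,-.325,.04],[.634,-.3138,.0886]])*1.5625)
E
```

```text
5.5 [ 0.55832643 -0.30196974  0.21615947] [[-2.900e-03 -1.026e-01  9.947e-01]
 [-7.000e-04  9.947e-01  1.026e-01]
 [-1.000e+00 -4.000e-04 -3.000e-03]] 0.5041266235308446 [-0.604723    0.3431028  -2.99916869] [-0.14188557  0.43216761  0.76792131  1.47490168 -0.29993979  1.35809682
  2.317359  ]
[[375.11258103 226.24074914]
 [374.11555511 410.96729287]]
```

View pics/w2b.png

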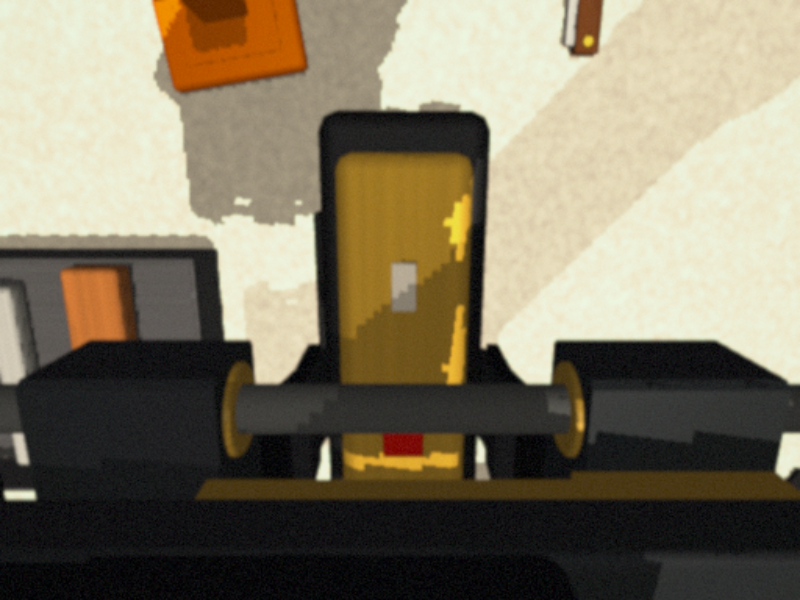

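The wrist view shows the clipper held straight between the jaws, handle from u≈320 to 488 and foot edge at v≈113. The stand is hidden beneath it, so I'll triangulate the stand from the first two pictures and get the foot's offset from the tool here.

```bash
python3 - <<'E'
from h import *
f=1.5625
_,w=load('w2.png'); o=np.array([.5583,-.302,.2162]); M=np.array([[-2.900e-03,-1.026e-01,9.947e-01],[-7e-04,9.947e-01,1.026e-01],[-1,-4e-04,-3e-03]])
for p in [(321,120),(487,120),(404,112),(324,300),(482,300)]:
    P=onz(w,np.array(p)/f,.2162+.0265); print('tool',(M.T@(P-o)*1000).round(1))
s,cs=load('s0.png');t,ct=load('t0.png')
hi=[tri(ct,(338.7,153.6),cs,(177.4,252)),tri(ct,(328,154.1),cs,(190.4,247.6))]
print('high -y,+y',hi); 
print('high z-plane',onz(ct,(333.35,153.85),.0886),'low',onz(ct,(334,186),.04))
hsv=cv2.cvtColor(t,cv2.COLOR_RGB2HSV)[...,0:3]
g=t[...].mean(2)
# light rail subpixel edges per row
for v in range(157,184,3):
    r=g[v,322:346]; m=np.where(r>95)[0]; z=.0886-(v-153.8)/(186-153.8)*.0486
    print(v,322+m[0],322+m[-1]+1,onz(ct,((644+m[0]+m[-1]+1)/2-.5,v),z).round(4), r.astype(int)[2:22])
yaw=np.radians(6.1);print([onz(ct,q,.012).round(4) for q in [(0,0)]][:0])
E
```

```text
tool [-26.3 -21.9 -78.6]
tool [-26.3  18.4 -78.6]
tool [-26.3  -1.7 -80.5]
tool [-26.4 -22.9 -33.5]
tool [-26.4  18.8 -33.4]
high -y,+y [(array([ 0.63923505, -0.33094388,  0.08921073]), np.float64(0.007540837956827839)), (array([ 0.63872159, -0.29616232,  0.08423493]), np.float64(0.006000505433744562))]
high z-plane [ 0.63706343 -0.31616465  0.0886    ] low [ 0.53096115 -0.32580801  0.04      ]
157 328 346 [ 0.6268 -0.3277  0.0838] [ 37  31  36  63 114  96  68  55  51  49  42  39  44  67  63  45  73 120
 133 133]
160 328 346 [ 0.6171 -0.3284  0.0792] [ 42  57  47  64  96  82  48  31  29  32  34  30  44  73  73  45  62 116
 132 130]
163 342 346 [ 0.607  -0.3533  0.0747] [ 38  32  27  48  86  82  49  31  33  35  33  30  39  63  87  60  42  83
 124 131]
166 329 346 [ 0.5976 -0.3316  0.0702] [ 35  33  40  41  81  98  61  39  49  53  55  47  46  63  82  60  35  67
 125 131]
169 343 346 [ 0.5873 -0.3566  0.0657] [ 36  38  25  37  71  92  73  78  82  80  83  80  73  77  90  61  35  49
  94 127]
172 329 346 [ 0.5778 -0.3331  0.0611] [ 32  32  31  38  69 109  75  58  69  73  77  64  38  61 115  74  35  36
  70 123]
175 329 346 [ 0.5679 -0.3338  0.0566] [ 38  38  34  34  69 112  76  33  30  34  27  30  29  68 112  75  38  33
  59 113]
178 329 346 [ 0.5578 -0.3345  0.0521] [ 35  37  36  39  72 116  79  42  28  33  36  30  31  68 110  79  37  36
  35  78]
181 329 346 [ 0.5477 -0.3352  0.0475] [ 34  38  32  32  69 111  81  43  34  38  35  46  40  66  91  63  30  33
  23  56]
[]
```

Emit:
{"api": "carry_out", "payload": {
  "rows": [
    {"ax": 0, "ay": -0.05, "az": 0, "tx": 0, "ty": -0.003, "tz": 0.004, "grip": 0.03},
    {"ax": 0, "ay": -0.12, "az": 0, "tx": 0.01, "ty": -0.006, "tz": 0.008, "grip": 0.03},
    {"ax": 0, "ay": -0.2, "az": 0, "tx": 0.02, "ty": -0.01, "tz": 0.014, "grip": 0.03},
    {"ax": 0, "ay": -0.28, "az": 0, "tx": 0.035, "ty": -0.014, "tz": 0.02, "grip": 0.03},
    {"ax": 0, "ay": -0.36, "az": 0, "tx": 0.05, "ty": -0.018, "tz": 0.026, "grip": 0.03},
    {"ax": 0, "ay": -0.42, "az": 0, "tx": 0.065, "ty": -0.02, "tz": 0.031, "grip": 0.03},
    {"ax": 0, "ay": -0.436, "az": 0, "tx": 0.076, "ty": -0.02, "tz": 0.031, "grip": 0.03},
    {"ax": 0, "ay": -0.436, "az": 0, "tx": 0.082, "ty": -0.02, "tz": 0.031, "grip": 0.03},
    {"ax": 0, "ay": -0.436, "az": 0, "tx": 0.082, "ty": -0.02, "tz": 0.031, "grip": 0.03},
    {"ax": 0, "ay": -0.436, "az": 0, "tx": 0.082, "ty": -0.02, "tz": 0.031, "grip": 0.03}
  ]
}}

```text
t: 6.5
tool_pos: [0.5924, -0.3159, 0.1355]
tool_rot: [-0.028, 0.537, 0.045, 0.842]
wrist_force: [-0.1, -0.6, -2.5]
grip_width: 0.505
```

```bash
cat >> h.py <<'E'
ya=np.radians(5.8); e=np.array([np.cos(ya),np.sin(ya),0]); c25,s25=np.cos(np.radians(25)),np.sin(np.radians(25))
RX=c25*e+[0,0,s25]; RZ=-s25*e+[0,0,c25]; RY=np.cross(RZ,RX); RM=np.c_[RX,RY,RZ]; RO=np.array([.531,-.325,.04])
def rest_state():
    o=ctrl.observe(); M=R.from_quat(o['tool_rot']).as_matrix()
    print(o['t'],'tcp in rest mm',(RM.T@(o['tool_pos']-RO)*1000).round(1),'\n tool axes in rest\n',(RM.T@M).round(4),'F rest',(RM.T@o['wrist_force']).round(1),'grip',o['grip_width']*87)
E
python3 - <<'E'
from h import *
rest_state(); a,c=grab('scene','s1.png'); b,ct=grab('top','t1.png')
p=proj(c,[RO+.04*RX])[0].astype(int);q=proj(ct,[RO+.08*RX])[0].astype(int)
A=cv2.resize(a[p[1]-70:p[1]+50,p[0]-60:p[0]+100,::-1],(800,600),interpolation=cv2.INTER_CUBIC)
cv2.imwrite('pics/s1b.png',A);print(p,q)
E
```

```text
6.5 tcp in rest mm [96.5  2.9 60.3] 
 tool axes in rest
 [[-8.0e-04 -4.7e-03  1.0e+00]
 [ 3.0e-03  1.0e+00  4.7e-03]
 [-1.0e+00  3.0e-03 -8.0e-04]] F rest [-1.2 -0.5 -2.2] grip 43.93774030223089
[167 244] [333 164]
```

View pics/s1b.png

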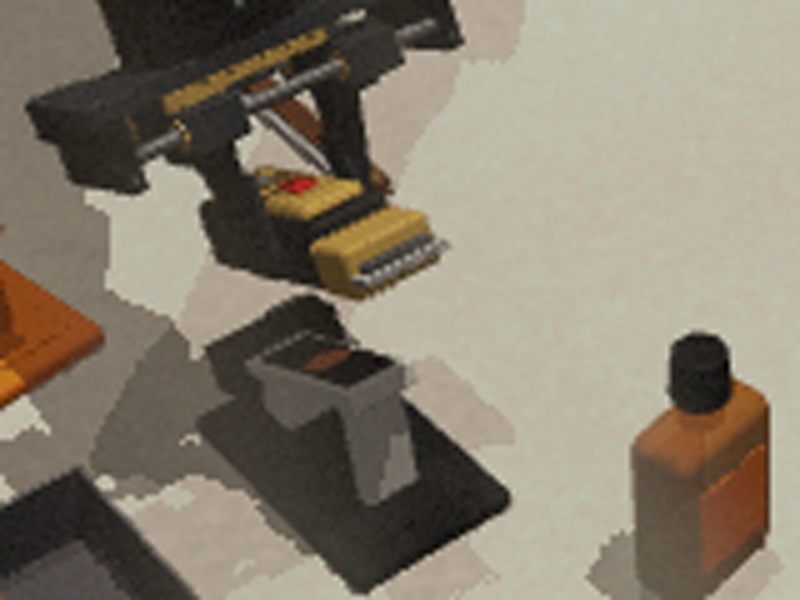

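The scene view shows the clipper tilted parallel above the rail, with blade tips mid at (405,265) and the rail's high edge mid at about (376,373). The bottle is well clear. I'll check sideways alignment by comparing reprojection residuals.

```bash
python3 - <<'E'
from h import *
_,c=load('s1.png'); o=ctrl.observe(); M=R.from_quat(o['tool_rot']).as_matrix()
b=o['tool_pos']+M@[-.003,0,.0895]; h=RO+.115*RX
print(proj(c,[b,h,h+.001*RY,h+.001*RX]),'obs',np.array([405,265])/5+[106.6,173.6],np.array([376,373])/5+[106.6,173.6])
s,_=load('s0.png')
print('obs s0 high mid',(177.4+190.4)/2-.4,(252+247.6)/2-.4)
E
```

```text
[[188.28719371 226.25808764]
 [181.19898333 248.29604974]
 [181.55801777 248.10594758]
 [181.39863859 248.356064  ]] obs [187.6 226.6] [181.8 248.2]
obs s0 high mid 183.5 249.4
```

Both cameras put the rail about 2 mm further to +y than my model: the top camera also showed a -1.9 mm y bias at the grasp. I'll shift only -1 mm sideways.

Emit:
{"api": "carry_out", "payload": {
  "rows": [
    {"ax": 0, "ay": 0, "az": 0, "tx": 0.008, "ty": -0.001, "tz": -0.002, "grip": 0.03},
    {"ax": 0, "ay": 0, "az": 0, "tx": 0.02, "ty": -0.001, "tz": -0.004, "grip": 0.03},
    {"ax": 0, "ay": 0, "az": 0, "tx": 0.032, "ty": -0.001, "tz": -0.004, "grip": 0.03},
    {"ax": 0, "ay": 0, "az": 0, "tx": 0.04, "ty": -0.001, "tz": -0.004, "grip": 0.03},
    {"ax": 0, "ay": 0, "az": 0, "tx": 0.045, "ty": -0.001, "tz": -0.004, "grip": 0.03},
    {"ax": 0, "ay": 0, "az": 0, "tx": 0.048, "ty": -0.001, "tz": -0.004, "grip": 0.03},
    {"ax": 0, "ay": 0, "az": 0, "tx": 0.048, "ty": -0.001, "tz": -0.004, "grip": 0.03}
  ]
}}

```text
t: 7.3
tool_pos: [0.6093, -0.3157, 0.0902]
tool_rot: [-0.029, 0.537, 0.045, 0.842]
wrist_force: [0.8, 0.1, -1.7]
grip_width: 0.502
```

```bash
python3 - <<'E'
from h import *
a,c=grab('scene','s2.png'); b,ct=grab('top','t2.png'); rest_state()
A=cv2.resize(a[205:280,137:237,::-1],(800,600),interpolation=cv2.INTER_CUBIC)
cv2.imwrite('pics/s2b.png',A)
E
```

```text
7.4 tcp in rest mm [92.8  1.  12.7] 
 tool axes in rest
 [[ 0.     -0.0045  1.    ]
 [ 0.0018  1.      0.0045]
 [-1.      0.0018  0.    ]] F rest [-0.9  0.1 -2.4] grip 43.58327243488704
```

View pics/s2b.png

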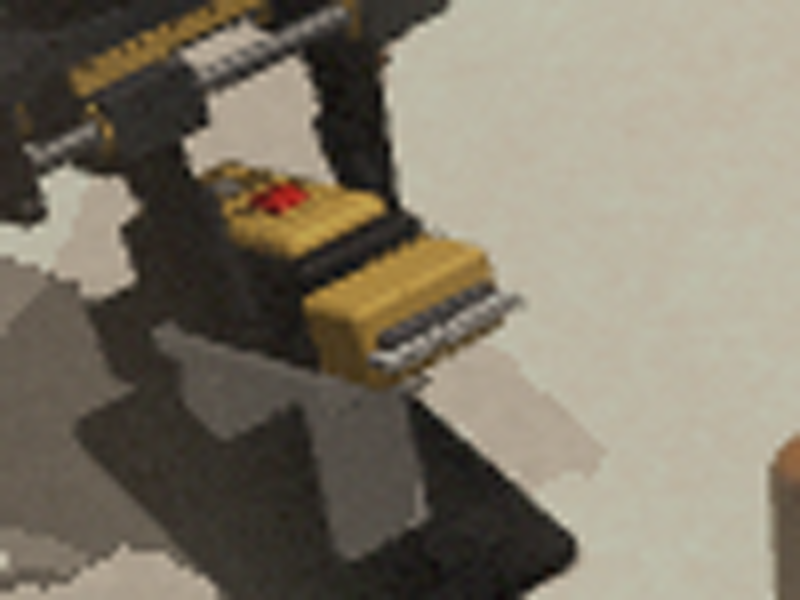

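Emit:
{"api": "carry_out", "payload": {
  "rows": [
    {"ax": 0, "ay": 0, "az": 0, "tx": 0.001, "ty": 0, "tz": -0.002, "grip": 0.03},
    {"ax": 0, "ay": 0, "az": 0, "tx": 0.002, "ty": 0, "tz": -0.004, "grip": 0.03},
    {"ax": 0, "ay": 0, "az": 0, "tx": 0.003, "ty": 0, "tz": -0.006, "grip": 0.03},
    {"ax": 0, "ay": 0, "az": 0, "tx": 0.003, "ty": 0, "tz": -0.008, "grip": 0.03},
    {"ax": 0, "ay": 0, "az": 0, "tx": 0.003, "ty": 0, "tz": -0.009, "grip": 0.03},
    {"ax": 0, "ay": 0, "az": 0, "tx": 0.003, "ty": 0, "tz": -0.009, "grip": 0.03}
  ]
}}

```text
t: 8.0
tool_pos: [0.6021, -0.3168, 0.0837]
tool_rot: [-0.028, 0.537, 0.045, 0.842]
wrist_force: [-0.2, -0.3, -2.4]
grip_width: 0.504
```

```bash
python3 -c "
from h import *
rest_state()"
```

```text
8.0 tcp in rest mm [83.3  1.   9.4] 
 tool axes in rest
 [[-3.0e-04 -4.0e-03  1.0e+00]
 [ 2.1e-03  1.0e+00  4.0e-03]
 [-1.0e+00  2.1e-03 -3.0e-04]] F rest [-1.2 -0.3 -2.1] grip 43.87918228218182
```

Emit:
{"api": "carry_out", "payload": {
  "rows": [
    {"ax": 0, "ay": 0, "az": 0, "tx": 0, "ty": 0, "tz": -0.001, "grip": 0.03},
    {"ax": 0, "ay": 0, "az": 0, "tx": 0, "ty": 0, "tz": -0.002, "grip": 0.03},
    {"ax": 0, "ay": 0, "az": 0, "tx": 0, "ty": 0, "tz": -0.002, "grip": 0.03}
  ]
}}

```text
t: 8.3
tool_pos: [0.6012, -0.3167, 0.0835]
tool_rot: [-0.029, 0.536, 0.045, 0.842]
wrist_force: [3.2, 0.8, -1.5]
grip_width: 0.503
```

Emit:
{"api": "carry_out", "payload": {
  "rows": [
    {"ax": 0, "ay": 0, "az": 0, "tx": 0, "ty": 0, "tz": -0.001, "grip": 0.03},
    {"ax": 0, "ay": 0, "az": 0, "tx": 0, "ty": 0, "tz": -0.001, "grip": 0.03},
    {"ax": 0, "ay": 0, "az": 0, "tx": 0, "ty": 0, "tz": -0.001, "grip": 0.03}
  ]
}}

```text
t: 8.6
tool_pos: [0.6012, -0.3167, 0.0837]
tool_rot: [-0.029, 0.536, 0.045, 0.843]
wrist_force: [5.9, 0.3, -0.7]
grip_width: 0.502
```

```bash
python3 -c "
from h import *
rest_state()"
```

```text
8.6 tcp in rest mm [82.5  1.2  9.8] 
 tool axes in rest
 [[ 0.0023 -0.0055  1.    ]
 [ 0.0015  1.      0.0055]
 [-1.      0.0015  0.0023]] F rest [ 5.1 -0.3 -3.1] grip 43.68424301497714
```

The foot is touching the lip with about 6 N along the slope, at 82.5 mm against the 80.5 ± 2 expected. Now I'll lower onto the rail.

Emit:
{"api": "carry_out", "payload": {
  "rows": [
    {"ax": 0, "ay": 0, "az": 0, "tx": 0.001, "ty": 0, "tz": 0.001, "grip": 0.03},
    {"ax": 0, "ay": 0, "az": 0, "tx": 0.0015, "ty": 0, "tz": 0.001, "grip": 0.03},
    {"ax": 0, "ay": 0, "az": 0, "tx": 0.0015, "ty": 0, "tz": 0.001, "grip": 0.03}
  ]
}}

```text
t: 8.9
tool_pos: [0.6019, -0.3166, 0.0822]
tool_rot: [-0.029, 0.536, 0.045, 0.842]
wrist_force: [5.5, 1.6, 1.7]
grip_width: 0.502
```

Emit:
{"api": "carry_out", "payload": {
  "rows": [
    {"ax": 0, "ay": 0, "az": 0, "tx": 0.001, "ty": 0, "tz": 0, "grip": 0.03},
    {"ax": 0, "ay": 0, "az": 0, "tx": 0.001, "ty": 0, "tz": 0, "grip": 0.03}
  ]
}}

```text
t: 9.1
tool_pos: [0.6023, -0.3167, 0.0812]
tool_rot: [-0.029, 0.536, 0.045, 0.842]
wrist_force: [6.0, 0.4, 1.5]
grip_width: 0.498
```

```bash
python3 -c "
from h import *
rest_state()"
```

```text
9.1 tcp in rest mm [82.5  1.1  7. ] 
 tool axes in rest
 [[ 0.001  -0.005   1.    ]
 [ 0.0017  1.      0.005 ]
 [-1.      0.0017  0.001 ]] F rest [ 6.  -0.2 -1.2] grip 43.349638258887374
```

Emit:
{"api": "carry_out", "payload": {
  "rows": [
    {"ax": 0, "ay": 0, "az": 0, "tx": 0.001, "ty": 0, "tz": 0, "grip": 0.03},
    {"ax": 0, "ay": 0, "az": 0, "tx": 0.001, "ty": 0, "tz": 0, "grip": 0.03}
  ]
}}

```text
t: 9.3
tool_pos: [0.6025, -0.3167, 0.081]
tool_rot: [-0.029, 0.536, 0.045, 0.842]
wrist_force: [-1.0, 3.3, 10.4]
grip_width: 0.501
```

```bash
python3 -c "
from h import *
rest_state()"
```

```text
9.3 tcp in rest mm [82.5  1.   6.8] 
 tool axes in rest
 [[ 0.0011 -0.0048  1.    ]
 [ 0.0021  1.      0.0048]
 [-1.      0.0021  0.0011]] F rest [3.7 3.4 9.7] grip 43.563530741100344
```

It's seated: about 10 N normal to the rail, still touching the lip. Releasing, then backing off along the tool axis.

Emit:
{"api": "carry_out", "payload": {
  "rows": [
    {"ax": 0, "ay": 0, "az": 0, "tx": 0, "ty": 0, "tz": 0, "grip": 0.05},
    {"ax": 0, "ay": 0, "az": 0, "tx": 0, "ty": 0, "tz": 0, "grip": 0.06},
    {"ax": 0, "ay": 0, "az": 0, "tx": 0, "ty": 0, "tz": 0, "grip": 0.07},
    {"ax": 0, "ay": 0, "az": 0, "tx": 0, "ty": 0, "tz": 0, "grip": 0.08},
    {"ax": 0, "ay": 0, "az": 0, "tx": 0, "ty": 0, "tz": 0, "grip": 0.08},
    {"ax": 0, "ay": 0, "az": 0, "tx": 0, "ty": 0, "tz": 0, "grip": 0.08}
  ]
}}

```text
t: 9.9
tool_pos: [0.6019, -0.3167, 0.0796]
tool_rot: [-0.028, 0.537, 0.045, 0.842]
wrist_force: [0.5, 0.7, 0.2]
grip_width: 0.892
```

Emit:
{"api": "carry_out", "payload": {
  "rows": [
    {"ax": 0, "ay": 0, "az": 0, "tx": -0.01, "ty": 0, "tz": 0, "grip": 0.08},
    {"ax": 0, "ay": 0, "az": 0, "tx": -0.03, "ty": 0, "tz": 0, "grip": 0.08},
    {"ax": 0, "ay": 0, "az": 0, "tx": -0.06, "ty": 0, "tz": 0, "grip": 0.08},
    {"ax": 0, "ay": 0, "az": 0, "tx": -0.1, "ty": 0, "tz": 0, "grip": 0.08},
    {"ax": 0, "ay": 0, "az": 0, "tx": -0.14, "ty": 0, "tz": 0, "grip": 0.08},
    {"ax": 0, "ay": 0, "az": 0, "tx": -0.17, "ty": 0, "tz": 0, "grip": 0.08},
    {"ax": 0, "ay": 0, "az": 0, "tx": -0.18, "ty": 0, "tz": 0, "grip": 0.08},
    {"ax": 0, "ay": 0, "az": 0, "tx": -0.18, "ty": 0, "tz": 0, "grip": 0.08}
  ]
}}

```text
t: 10.7
tool_pos: [0.5264, -0.3254, 0.2448]
tool_rot: [-0.029, 0.536, 0.044, 0.843]
wrist_force: [0.2, 0.3, -1.6]
grip_width: 0.923
```

```bash
python3 - <<'E'
from h import *
a,c=grab('scene','s3.png'); b,ct=grab('wrist','w3.png'); rest_state()
A=cv2.resize(a[215:290,137:237,::-1],(560,420),interpolation=cv2.INTER_CUBIC)[:300,:400]
A=cv2.resize(a[205:281,140:240,::-1],(400,300),interpolation=cv2.INTER_CUBIC)
W=cv2.resize(b[...,::-1],(400,300)); p=proj(ct,[RO])[0].astype(int); print(p)
u,v=np.clip(p[0]-64,0,384),np.clip(p[1]-30,0,288)
W2=cv2.resize(b[v:v+96,u:u+128,::-1],(400,300),interpolation=cv2.INTER_CUBIC); print(u,v)
T=cv2.resize(a[...,::-1],(400,300),interpolation=cv2.INTER_AREA)
cv2.imwrite('pics/f.png',np.vstack([np.hstack([A,W]),np.hstack([W2,T])]))
E
```

```text
10.8 tcp in rest mm [ 81.2   1.4 184.7] 
 tool axes in rest
 [[-0.0014 -0.0046  1.    ]
 [ 0.0034  1.      0.0046]
 [-1.      0.0034 -0.0014]] F rest [-0.5  0.3 -0.2] grip 80.32610395689933
[256  90]
192 60
```

View pics/f.png

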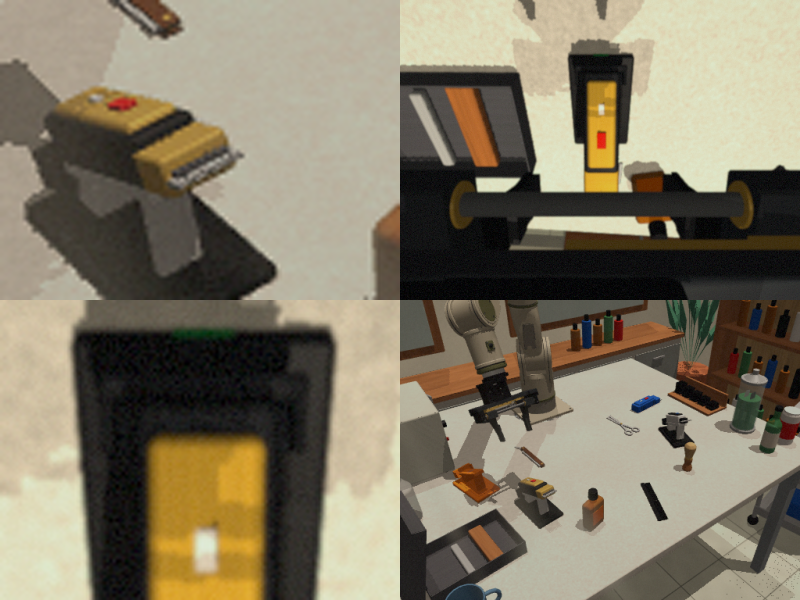

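The clipper lies along the rail, blade up, centred within about 1 mm in the wrist crop: brass 148–266, lip about 102–305. A green light on the stand is now on, and nothing else has visibly moved. I'll take one brightened crop to check the foot against the lip.

```bash
python3 - <<'E'
from h import *
b,c=load('w3.png')
B=np.clip((b[60:120,206:286].astype(float)/90)**.6*255,0,255).astype(np.uint8)
cv2.imwrite('pics/f2.png',cv2.resize(B[...,::-1],(800,600),interpolation=cv2.INTER_CUBIC))
P=lambda x,y,z:((proj(c,[RO+RM@[x,y,z]])[0]-[206,60])*10+5).round(0)
print('lip inner top',P(0,0,.014),'outer',P(-.008,0,.014),'foot top edge x=0',P(0,0,.034),'x=2',P(.002,0,.034),'ears',P(.016,.028,.01),P(.016,-.028,.01))
s0,_=load('s0.png');s3,_=load('s3.png')
d=cv2.absdiff(s0,s3).max(2); 
for n,(u,v) in dict(comb=(325,257),scis=(286,160),razor=(167,200),brush=(370,200),bottle=(247,270),trim=(352,160)).items(): print(n,np.median(d[v-20:v+20,u-20:u+20]),np.percentile(d[v-20:v+20,u-20:u+20],98))
E
```

```text
lip inner top [514. 307.] outer [514. 219.] foot top edge x=0 [514. 298.] x=2 [514. 321.] ears [802. 482.] [225. 480.]
comb 8.0 15.019999999999982
scis 9.0 31.0
razor 12.0 16.0
brush 8.0 13.0
bottle 7.0 12.0
trim 7.0 19.0
```

View pics/f2.png

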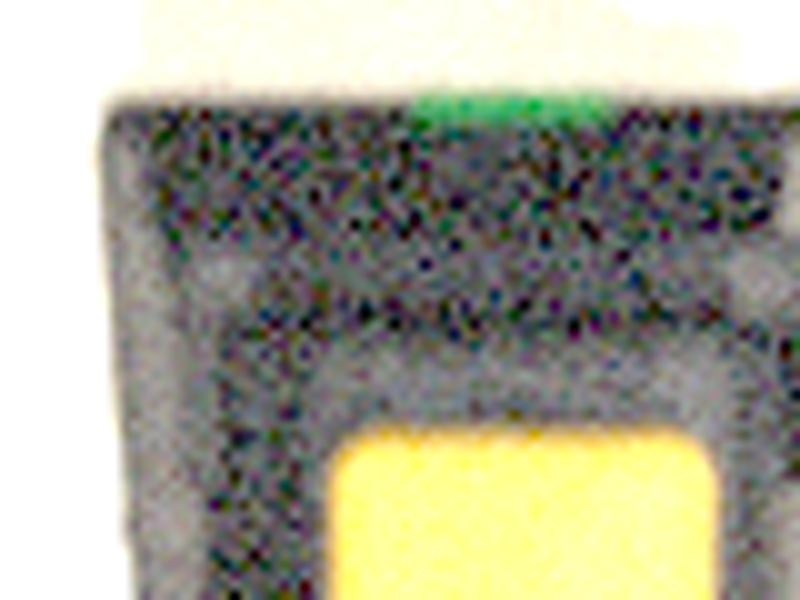

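In the brightened crop the lip top is at v≈230–300, followed by a dark line, then the handle's rounded foot edge at about v=330, square and centred. That fits the contact force I felt at the lip. Handing in.

```bash
python3 -c "
from plant import ctrl
print(ctrl.observe()['t'],ctrl.hand_in())"
```

```text
the job is handed in; nothing more can be done
10.8 None
```

The black and brass clipper is back on the empty charging stand, and the job was handed in at about 10.8 s of the 40 s allowed. It lies on its back along the rail, blade end up the slope. I lowered it until it pressed on the rail with about 10 N, let go, and backed the gripper well clear.

**Foot against the lip:** I slid it down until the foot pressed on the lip with about 6 N, and it was still touching at about 4 N just before release. In the last close picture a thin dark line, 2–3 mm at most, shows between the lip and the top edge of the foot. I put this down to the foot's rounded edge, because of the contact force. I did not check the contact again after letting go.

**Centring:** it is within about 1 mm of the middle of the lip. A green light shows on the stand.

**Other objects:** comparing the scene pictures from before and after shows no movement of the trimmer, comb, scissors, razor, brush or bottle. The small differences near the scissors and razor look like changes in the arm's shadow.

**Disagreements along the way:** the cameras differed by 2–4 mm on the clipper and the rail. I used the measured grasp and the contact forces to settle the position.

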